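# Touch off three height gauges and store the reading

### The arm

A 6-joint arm with a two-finger parallel gripper is mounted at the origin on the work surface. World frame = base frame: x ahead of the robot, y to its left, z up, the work surface at z = 0. Lengths are in mm, angles in degrees, forces in N, time in s.
With the tool pointing down it reaches from about 350 to 850 mm from the base axis. Payload 8.1 kg.
Tool frame: the origin (TCP) lies at the very end of the fingers, on their centre line; the grasp point (between the pads) lies 19 mm behind it; z points along the fingers, y is the direction in which the jaws open and shut (so a half turn about z gives the same grasp; the last joint's range is limited). The gripper opens to 85 mm and grips with 20 to 120 N. Pads are 22 mm wide; open, the fingers measure 114 mm over their backs; the gripper's body (76 mm by 85 mm) begins 54 mm behind the grasp point. The pads swing forward as they close: fully open they stand 13 mm farther back than shut.
Start: joints at [-71.585, 7.471, 85.268, -0, 87.261, -4.893], TCP at [237.423, -551.031, 231.292] pointing down, gripper open.
Joint ranges: [-169.43, 169.43], [-51.17, 129.36], [1.28, 143.12], [-76.62, 256.62], [0, 156.53], [-152.29, 152.29]. Speed limits (degrees/s): [136.94, 136.94, 159.86, 180, 180, 180].

### API

Orientations are given as [roll, pitch, yaw] about the fixed x, y, z axes, in that order (R = Rz(yaw) Ry(pitch) Rx(roll)).
In Python, from bench import r gives the robot as it stands.
- The arm moves only by the shell command python3 -m crank 'ROWS' [OPENING] [FORCE]. ROWS is JSON, a list that holds one entry, the list of rows, each a list of 6 numbers: the shift along the tool's x, y, z in m, then the turn, a rotation vector about the tool's x, y, z in rad. A call has 1 to 10 rows; each row is the pose to reach, as a shift and turn from the pose measured when the call began, along the tool's axes at that moment; what a row does not reach only later rows make up. A row lasts 1/8 s, in which the tool goes at most 62.5 mm and 10.7 degrees, less where a joint would pass 70% of its speed; a pose out of reach is approached as far as the arm can. A call with a gripper value outside its range is refused whole. OPENING is the closure, from 0 (fully open) to 1 (shut), set as the call begins (- or left out, the last holds). The fingers move at their own pace and stop on an object; FORCE is the grip in N (left out, the last holds). Time passes only in rows, so rows that repeat a pose let the fingers close. It gives the time, the measured TCP pose, the force and the opening at its end, in the units of the state.
- r.sense(): the state, without advancing time (a new reading comes with each control period).
- r.snapshot(name): name is "scene" or "top" or "wrist"; returns (picture, depth): 400x640x3 uint8, blue, green, red; 400x640 float32, mm along the optical axis (not along the pixel's ray), 0 where there is no reading.
- r.get_calibration(name): a dict with "mtx" (3x3 intrinsics, pixels), "cam_to_world" (4x4, takes a point from camera to world coordinates). Camera axes: x right, y down, z forward; pixel columns grow to the right and rows downward; lengths in mm; the calibration is good to about 2 mm. A picture is of the moment at which its call begins: read the wrist's pose just before it. get_calibration takes no time and is no camera call; for the wrist camera it gives the pose at the moment of the call.
- r.hand_in(): hands the job in, once; it reports no verdict.
Trained networks look in the newest picture that a camera, given by its name, has taken for a name from the list of things; names that differ only in an ending like _2 or _b are one class to them, and where a whole thing is asked for, a point or a joint stands for the part that bears it (a point fixed in the world has none). Each returns a list of dicts, best first, with "conf" (0 to 1); they miss things now and then, are a little off and sometimes report something else, mostly with a low value. They report only what shows in the picture. A call takes as long as a camera call. They do not tell look-alikes from the thing itself.
- r.look_for(thing, camera): "extent" ([left, top, right, bottom] in pixels, round what is visible of it).
- r.landmark_of(thing, camera): "pixel" ([column, row] in pixels: a listed point, or the origin of a listed thing).
The state is a dict: "time": time; "joint_pos": joint angles; "qd": joint speeds; "joint_efforts": joint torques, N m; "tool_pos": TCP position; "tcp_rot": TCP orientation; "ft_force": force on the tool from outside, world axes, zero at the start; "wrist_torque": the same for the moment, N m; "finger_gap": finger opening in mm.
Only numpy, scipy, OpenCV 4.12 (cv2) and the standard library are available. Lean on these libraries where they do the work, as an engineer would, in place of code of your own. Each camera call takes 0.05 s, during which the arm holds its last target.

### The job

Touch off the robot on the three height gauges: with a fingertip, lightly press the black button on top of the tallest gauge, then the middle one, then the shortest, about 5 mm down each and never near its 14 mm stop. Then press the bar-shaped store key on the display unit well down and let it go. Do not press the round key, do not lift, slide or tip the gauges, and leave everything else where it is.

Things in the scene. Friction and masses are not known exactly. Their poses are not given: they have to be found in the camera images.
- tall_gauge: the tall touch gauge: a loose free-standing gauge of about 0.9 kg, 130 mm high in all with its plunger up: round grey foot 68 mm across and 14 mm thick, steel column 38 mm across (44 mm collar at its top, 104 mm up), and on top a black button head 28 mm across and 8 mm thick on a 12 mm stem. Origin: centre of the underside of the foot, z up. The three gauges differ only in height (130, 95 and 60 mm)
- tall_tip (a point): centre of the upper face of the tall gauge's black button head; it goes down with the plunger (130 mm above the table when up)
- tall_pin (a joint): how far the tall gauge's plunger has been pressed down, m: 0 = up (as at the start), 0.014 = down on its stop. It slides straight down against a steady friction of about 4 N, the same at any depth, has no return spring and stays where it is left, so a force stop above 4 N does not act before the bottom
- middle_gauge: the middle touch gauge: a loose free-standing gauge of about 0.9 kg, 95 mm high in all with its plunger up: round grey foot 68 mm across and 14 mm thick, steel column 38 mm across (44 mm collar at its top, 69 mm up), and on top a black button head 28 mm across and 8 mm thick on a 12 mm stem. Origin: centre of the underside of the foot, z up. The three gauges differ only in height (130, 95 and 60 mm)
- middle_tip (a point): centre of the upper face of the middle gauge's black button head; it goes down with the plunger (95 mm above the table when up)
- middle_pin (a joint): how far the middle gauge's plunger has been pressed down, m: 0 = up (as at the start), 0.014 = down on its stop. It slides straight down against a steady friction of about 4 N, the same at any depth, has no return spring and stays where it is left, so a force stop above 4 N does not act before the bottom
- short_gauge: the short touch gauge: a loose free-standing gauge of about 0.9 kg, 60 mm high in all with its plunger up: round grey foot 68 mm across and 14 mm thick, steel column 38 mm across (44 mm collar at its top, 34 mm up), and on top a black button head 28 mm across and 8 mm thick on a 12 mm stem. Origin: centre of the underside of the foot, z up. The three gauges differ only in height (130, 95 and 60 mm)
- short_tip (a point): centre of the upper face of the short gauge's black button head; it goes down with the plunger (60 mm above the table when up)
- short_pin (a joint): how far the short gauge's plunger has been pressed down, m: 0 = up (as at the start), 0.014 = down on its stop. It slides straight down against a steady friction of about 4 N, the same at any depth, has no return spring and stays where it is left, so a force stop above 4 N does not act before the bottom
- display: grey display unit fixed to the table: flat box 130 mm (its x) by 190 mm (its y) by 35 mm high, with a raised screen housing 36 mm deep along its far (+x) edge, 59 mm high. In front of the screen are two keys. Origin: centre of its underside; its front faces its own -x, roughly towards the robot, with a yaw that varies
- bar_key_top (a point): centre of the upper face of the white bar-shaped store key, 24 mm (display x) by 54 mm (display y), on the display's +y side, 45 mm from its middle; 45 mm above the table when up (it stands 10 mm out of the box)
- bar_key (a joint): travel of the bar-shaped key, m: 0 = up, 0.006 = fully down. Spring-loaded: starts to move at about 1.5 N, fully down at 5 N, springs back. It registers when at least 4 mm down
- round_key_top (a point): centre of the upper face of the small white round clear key, 22 mm across, on the display's -y side, 95 mm from the bar key; same height as the bar key; must not be pressed
- round_key (a joint): travel of the round clear key, m: 0 = up, 0.006 = fully down; same spring as the bar key
- gauge_block: steel gauge block, 35 x 20 x 30 mm high, loose; origin centre of its underside; a bystander, to be left alone
- ring_gauge: dark steel ring, 54 mm across, 18 mm high, loose; origin centre of its underside; a bystander, to be left alone
- plug_gauge: steel plug gauge standing upright, 32 mm across at the foot, 55 mm high, loose; origin centre of its underside; a bystander, to be left alone
- stepped_shaft: stepped aluminium turned part standing upright, 40 mm across at the foot, 46 mm high, loose; origin centre of its underside; a bystander, to be left alone
- parts_dish: white china dish, 80 mm across, 22 mm high, loose; origin centre of its underside; a bystander, to be left alone
- dust_brush: small brush lying on the table, loose, about level with the table; a bystander, to be left alone
Not all that is in view belongs to the job. What is shaped like the tall_gauge but orange is not meant.

How it is judged:
By the outcome, as a careful person would: the job done as asked, in the order asked, and still so for the second after the job is handed in, with the robot touching nothing.
It also fails if it takes over 59 s, if anything falls off the work surface, if the arm or the gripper's body presses on something with over 40 N, if the wrist force passes 120 N, or if a joint passes its speed limit or range.

## Working session

There is one attempt and no reset: what is moved stays moved. The work goes in short steps, Python scripts to look and compute and a shell command to move; the robot and the scene stay as the last step left them, time stands still between calls to the robot, and variables do not carry over. Pictures are saved under pics/ and viewed, and the job is handed in when it is done.

```bash
ls; mkdir -p pics
python3 - <<'E'
from bench import r
import cv2,numpy as np
s=r.sense();print(s)
for n in("scene","top"):
    p,d=r.snapshot(n);cv2.imwrite(f"pics/{n}0.png",p);np.save(f"pics/{n}0.npy",d)
    c=r.get_calibration(n);print(n,np.round(c["mtx"],1).tolist(),np.round(c["cam_to_world"],3).tolist())
    for t in["tall_tip","middle_tip","short_tip","bar_key_top","round_key_top","tall_gauge"]:
        print(n,t,[(np.round(x["pixel"],1).tolist(),round(x["conf"],2)) for x in r.landmark_of(t,n)])
E
```

```text
pics
{'time': 0.0, 'joint_pos': array([-7.15877278e+01,  7.51568625e+00,  8.53294286e+01,  1.29877012e-03,
        8.72622511e+01, -4.89572758e+00]), 'qd': array([-0.04298026,  0.07613764,  0.06520636,  0.02620993, -0.00353219,
       -0.02170758]), 'joint_efforts': array([-4.23030560e-04, -5.69397461e+01, -5.00561428e+01, -4.51461146e-04,
        1.49237219e-02,  2.33765485e-05]), 'tool_pos': array([ 237.23088135, -550.50542773,  230.23698348]), 'tcp_rot': array([-1.79893136e+02, -1.04553216e-02,  2.33079268e+01]), 'ft_force': array([ 0.00743802, -0.37957915,  0.42085076]), 'wrist_torque': array([-0.00978254,  0.03202521, -0.00898507]), 'finger_gap': 85.55306381599152}
scene [[362.9, 0.0, 318.5], [0.0, 362.9, 203.3], [0.0, 0.0, 1.0]] [[0.815, 0.408, -0.411, 872.594], [0.579, -0.556, 0.596, -559.329], [0.014, -0.724, -0.69, 787.889], [0.0, 0.0, 0.0, 1.0]]
scene tall_tip [([313.4, 214.4], 0.64), ([320.0, 167.3], 0.46), ([344.1, 214.8], 0.46)]
scene middle_tip [([362.0, 167.5], 0.38)]
scene short_tip [([269.0, 278.3], 0.69), ([316.6, 249.6], 0.53)]
scene bar_key_top [([361.3, 255.5], 0.6)]
scene round_key_top [([341.4, 280.2], 0.42)]
scene tall_gauge [([314.5, 249.1], 0.93), ([321.2, 201.1], 0.58)]
top [[505.7, 0.0, 316.2], [0.0, 505.7, 197.4], [0.0, 0.0, 1.0]] [[-0.014, -0.997, 0.074, 368.797], [-1.0, 0.014, 0.006, 9.257], [-0.007, -0.074, -0.997, 1719.081], [0.0, 0.0, 0.0, 1.0]]
top tall_tip [([279.6, 226.5], 0.48), ([332.4, 196.2], 0.43)]
top middle_tip [([241.5, 200.5], 0.51)]
top short_tip [([388.8, 198.2], 0.63)]
top bar_key_top [([326.5, 157.7], 0.56)]
top round_key_top [([352.4, 156.2], 0.46)]
top tall_gauge [([330.1, 196.7], 0.75), ([282.3, 225.8], 0.74)]
```

Run:
```python
import cv2
a=cv2.imread("pics/scene0.png");cv2.imwrite("pics/s1.png",cv2.resize(a[130:330,200:460],None,fx=3,fy=3,interpolation=2))
a=cv2.imread("pics/top0.png");cv2.imwrite("pics/t1.png",cv2.resize(a[110:290,200:440],None,fx=3.3,fy=3.3,interpolation=2))
```

```text
(no output)
```

View pics/s1.png

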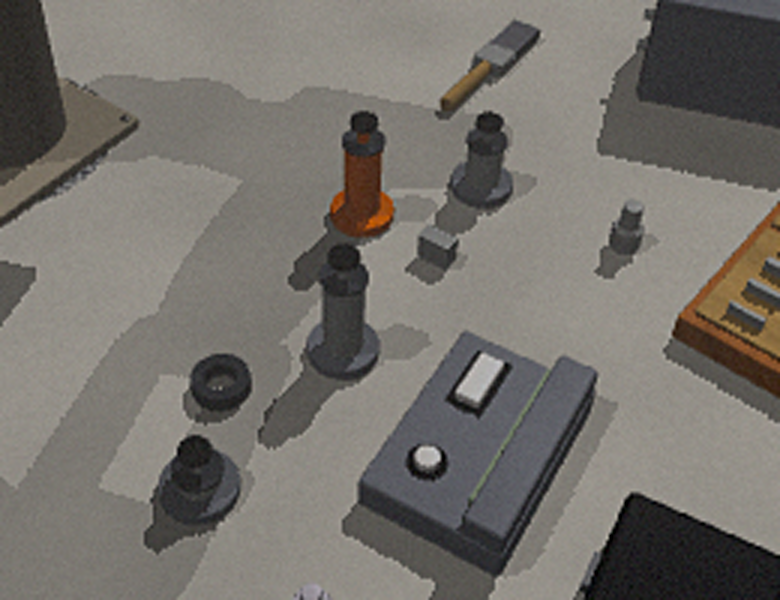

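View pics/t1.png

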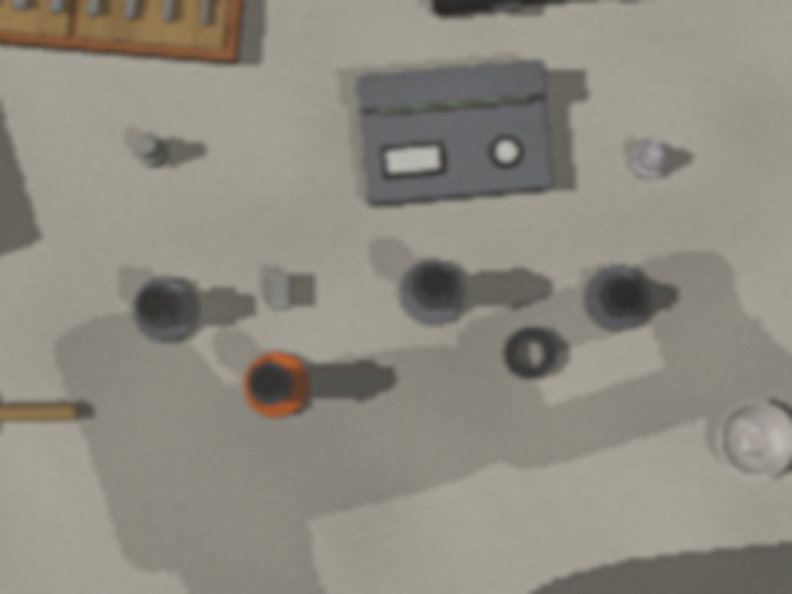

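View pics/scene0.png

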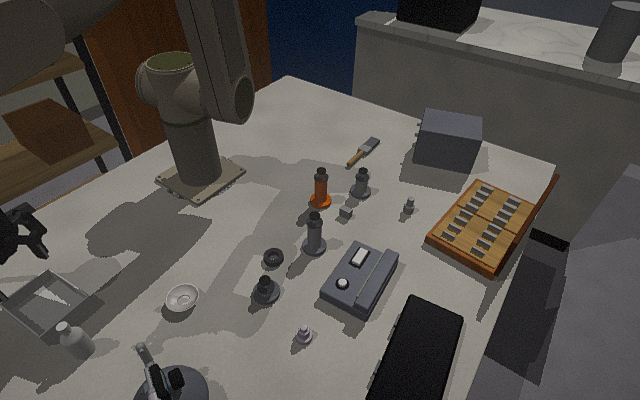

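The tall gauge is at scene (314,214) and top (332,196). The middle one is at scene (362,167) and top (~247,202), and the short one at scene (266,278) and top (~388,199). The orange decoy is at top (~282,226). On the display, the bar key is at top (326,158) and the round key at (352,156).

```bash
cat > h.py <<'E'
from bench import r
import cv2,numpy as np
def ray(n,px,z,c=None):
    c=c or r.get_calibration(n);T=np.array(c["cam_to_world"]);u=np.array(px,float)
    d=T[:3,:3]@np.linalg.inv(np.array(c["mtx"]))@np.array([u[0],u[1],1]);o=T[:3,3]
    return o+d*(z-o[2])/d[2]
E
python3 - <<'E'
from h import *
for n,L in dict(top=dict(tall=(332.4,196.2,130),middle=(247,201.5,95),short=(388.8,198.2,60),bar=(326.5,157.7,45),round=(352.4,156.2,45),orange=(281,226,130)),scene=dict(tall=(314,214.4,130),middle=(362.5,169,95),short=(265.5,277,60),bar=(360,256.5,45),round=(342,283,45))).items():
    img=cv2.imread(f"pics/{n}0.png").astype(int)
    for k,(u,v,z) in L.items():
        s=9;u0,v0=int(u)-s,int(v)-s;g=img[v0:v0+2*s+1,u0:u0+2*s+1].max(2)
        m=(g>170 if k in("bar","round") else g<g.min()+16).astype(np.uint8)
        nn,lab,st,ce=cv2.connectedComponentsWithStats(m);j=1+st[1:,4].argmax()
        p=ce[j]+[u0,v0]
        print(n,k,np.round(p,1),st[j],ray(n,p,z).round(1),"net",ray(n,(u,v),z).round(1))
E
```

```text
top tall [331.9 195.4] [ 3  4 12 10 94] [492.3 -30.6 130. ] net [489.8 -32.2 130. ]
top middle [247.9 202.1] [  4   5  13  11 109] [477.3 239.5  95. ] net [479.3 242.2  95. ]
top short [389.3 199.2] [ 5  6 11 10 95] [ 482.6 -220.7   60. ] net [ 485.9 -219.2   60. ]
top bar [324.4 157.9] [ 1  8 14  5 64] [624.8  -9.7  45. ] net [625.5 -16.8  45. ]
top round [353.  155.4] [ 8  7  5  4 14] [ 631.8 -105.3   45. ] net [ 629.3 -103.3   45. ]
top orange [281.6 225.5] [ 4  4 12 10 92] [399.9 128.8 130. ] net [398.4 130.7 130. ]
scene tall [314.3 215.5] [ 5  7 10  8 58] [497.8 -33.9 130. ] net [494.9 -31.3 130. ]
scene middle [361.7 169.2] [ 6  8  8  5 16] [478.7 241.5  95. ] net [480.1 244.1  95. ]
scene short [264.1 280.1] [ 3  7 12 11 66] [ 487.6 -222.4   60. ] net [ 484.4 -213.8   60. ]
scene bar [359.4 255.2] [  1   1  15  15 113] [627.8 -13.8  45. ] net [631.1 -16.5  45. ]
scene round [342.1 281.5] [ 6  5  8  6 39] [ 634.9 -107.8   45. ] net [ 637.  -111.5   45. ]
```

```bash
cat >> h.py <<'E'
def shift(target,yaw=None,n=None):
    """tool-axes shift (mm) and turn (deg rotvec) to world target; yaw of tool with tool pointing straight down"""
    from scipy.spatial.transform import Rotation as Ro
    s=r.sense();R=Ro.from_euler("xyz",s["tcp_rot"],degrees=True)
    d=R.inv().apply(np.array(target)-s["tool_pos"])
    out="t%.2f pos %s rot %s F %s gap %.1f | shift m %s"%(s["time"],s["tool_pos"].round(1),s["tcp_rot"].round(2),s["ft_force"].round(2),s["finger_gap"],(d/1000).round(4))
    if yaw is not None:
        out+=" turn rad %s"%((R.inv()*Ro.from_euler("xyz",[180,0,yaw],degrees=True)).as_rotvec().round(4))
    print(out)
E
python3 - <<'E'
from h import *
c=r.get_calibration("scene");T=np.array(c["cam_to_world"]);d=np.load("pics/scene0.npy")
v,u=np.mgrid[:400,:640];P=np.stack([u,v,np.ones_like(u)],-1)@np.linalg.inv(np.array(c["mtx"])).T*d[...,None];W=P@T[:3,:3].T+T[:3,3]
m=(d>0)&(W[...,2]>120)&(W[...,0]>150)&(W[...,0]<900)&(abs(W[...,1])<700)
import collections
C=collections.Counter(map(tuple,(W[m][:,:2]//60*60).astype(int)))
for k,n in sorted(C.items()):
    if n>4: print(k,n,W[m][(W[m][:,:2]//60*60==k).all(1)][:,2].max().round(),end="; ")
print()
shift([490,-32,240],0);shift([491,-32,240],23.3)
E
```

```text
(np.int64(120), np.int64(-240)) 17 601.0; (np.int64(120), np.int64(-60)) 1343 574.0; (np.int64(120), np.int64(0)) 6 272.0; (np.int64(120), np.int64(60)) 289 545.0; (np.int64(120), np.int64(120)) 28 362.0; (np.int64(180), np.int64(-540)) 1015 349.0; (np.int64(180), np.int64(-420)) 13 649.0; (np.int64(180), np.int64(-360)) 1940 645.0; (np.int64(180), np.int64(-300)) 1124 630.0; (np.int64(180), np.int64(-240)) 331 616.0; (np.int64(180), np.int64(-60)) 2398 578.0; (np.int64(180), np.int64(0)) 1740 570.0; (np.int64(180), np.int64(60)) 847 554.0; (np.int64(240), np.int64(-600)) 263 361.0; (np.int64(240), np.int64(-540)) 461 390.0; (np.int64(240), np.int64(-480)) 142 578.0; (np.int64(240), np.int64(-420)) 2525 649.0; (np.int64(240), np.int64(-360)) 210 647.0; (np.int64(360), np.int64(60)) 9 129.0; (np.int64(360), np.int64(120)) 47 131.0; (np.int64(420), np.int64(-540)) 193 158.0; (np.int64(480), np.int64(-600)) 14 159.0; (np.int64(480), np.int64(-540)) 458 160.0; (np.int64(480), np.int64(-60)) 83 131.0; (np.int64(480), np.int64(540)) 41 141.0; (np.int64(480), np.int64(600)) 63 141.0; (np.in
[... 253 characters left out ...]
64(600), np.int64(480)) 166 141.0; (np.int64(600), np.int64(540)) 164 141.0; (np.int64(600), np.int64(600)) 156 141.0; (np.int64(600), np.int64(660)) 51 139.0; (np.int64(660), np.int64(480)) 92 140.0; (np.int64(660), np.int64(540)) 194 140.0; (np.int64(660), np.int64(600)) 153 141.0; (np.int64(660), np.int64(660)) 59 140.0; (np.int64(720), np.int64(540)) 66 142.0; 
t0.70 pos [ 237.4 -551.   231.3] rot [180.    -0.    23.31] F [-0.25 -0.28  0.13] gap 85.7 | shift m [ 0.4373 -0.3768 -0.0087] turn rad [ 0.000e+00 -1.000e-04  4.068e-01]
t0.70 pos [ 237.4 -551.   231.3] rot [180.    -0.    23.31] F [-0.25 -0.28  0.13] gap 85.7 | shift m [ 0.4382 -0.3764 -0.0087] turn rad [ 0.0001 -0.      0.0001]
```

```bash
python3 -m crank '[[[0.06,-0.052,-0.008,0,0,0.1],[0.115,-0.1,-0.01,0,0,0.2],[0.17,-0.147,-0.01,0,0,0.3],[0.22,-0.19,-0.01,0,0,0.407],[0.27,-0.232,-0.01,0,0,0.407],[0.315,-0.272,-0.01,0,0,0.407],[0.365,-0.315,-0.01,0,0,0.407],[0.41,-0.353,-0.01,0,0,0.407],[0.437,-0.377,-0.01,0,0,0.407],[0.437,-0.377,-0.01,0,0,0.407]]]' 1 30
python3 - <<'E'
from h import *
shift([491,-32,240],0)
p,d=r.snapshot("wrist");cv2.imwrite("pics/w1.png",p);np.save("pics/w1.npy",d)
print(np.round(r.get_calibration("wrist")["cam_to_world"],3).tolist())
for t in["tall_tip","bar_key_top","round_key_top"]: print(t,[(np.round(x["pixel"],1).tolist(),round(x["conf"],2)) for x in r.landmark_of(t,"wrist")])
E
```

```text
time: 1.95
tool_pos: [490.5, -28.5, 241.4]
tcp_rot: [-180.0, -0.0, 0.2]
ft_force: [0.0, 0.7, -0.4]
finger_gap: -0.2
t1.95 pos [490.5 -28.5 241.4] rot [-1.7996e+02 -3.0000e-02  2.3000e-01] F [ 0.02  0.69 -0.41] gap -0.2 | shift m [0.0005 0.0035 0.0014] turn rad [-0.0007 -0.0005  0.0041]
[[0.004, -0.966, -0.258, 555.521], [-1.0, -0.005, 0.0, -27.99], [-0.001, 0.258, -0.966, 384.732], [0.0, 0.0, 0.0, 1.0]]
tall_tip [([315.4, 187.9], 0.93), ([141.0, 289.3], 0.85)]
bar_key_top [([300.0, 38.2], 0.79), ([343.3, 23.0], 0.52)]
round_key_top [([392.7, 32.8], 0.94), ([33.1, 195.6], 0.7)]
```

View pics/w1.png

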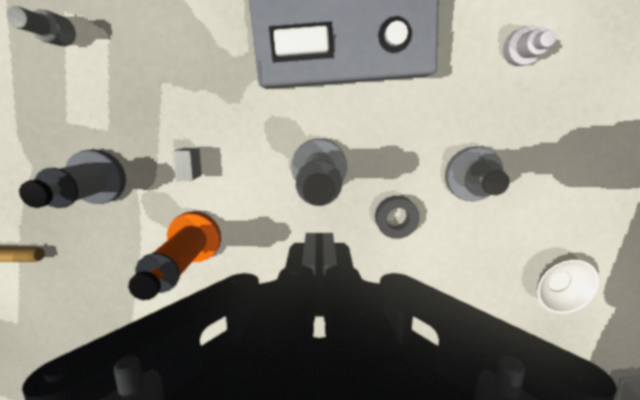

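The wrist view shows every target: tall button at (319,187), short at (494,181), middle at (36,193), bar key at (301,41) and round key at (395,33). The orange decoy is at (145,286).

Run:
```python
from h import *
a=cv2.imread("pics/w1.png");cv2.imwrite("pics/w1c.png",cv2.resize(a[130:230,270:370],None,fx=5,fy=5,interpolation=2))
for k,p,z in[("tall",(319,187),130),("tallnet",(315.4,187.9),130),("short",(494,181),60),("middle",(36,193),95),("bar",(301,41),45),("round",(395,33),45)]: print(k,ray("wrist",p,z).round(1))
c=r.get_calibration("wrist");T=np.array(c["cam_to_world"]);d=np.load("pics/w1.npy")
v,u=np.mgrid[:400,:640];P=np.stack([u,v,np.ones_like(u)],-1)@np.linalg.inv(np.array(c["mtx"])).T*d[...,None];W=P@T[:3,:3].T+T[:3,3]
for k,x,y,z,rr in[("tall",491,-31,130,30),("short",484,-221,60,30),("middle",478,240,95,30),("bar",626,-12,45,40),("round",633,-105,45,20)]:
    m=(d>0)&(abs(W[...,2]-z)<4)&(np.hypot(W[...,0]-x,W[...,1]-y)<rr);Q=W[m]
    (cx,cy),R=cv2.minEnclosingCircle(Q[:,:2].astype(np.float32))
    print(k,m.sum(),"med z",np.median(Q[:,2]).round(1),"mean",Q.mean(0).round(1),"circ",round(cx,1),round(cy,1),round(R,1))
```

```text
tall [494.8 -32.2 130. ]
tallnet [494.  -29.1 130. ]
short [ 485.  -218.6   60. ]
middle [480.5 239.4  95. ]
bar [624.1 -14.2  45. ]
round [ 631.4 -107.3   45. ]
tall 820 med z 130.4 mean [493.3 -31.2 130.2] circ 492.7 -31.2 13.9
short 544 med z 60.4 mean [ 484.  -219.9   60.3] circ 483.1 -221.0 14.3
middle 694 med z 94.9 mean [480.2 241.7  94.8] circ 479.7 243.2 14.8
bar 1412 med z 45.3 mean [624.9 -14.   45.2] circ 625.4 -13.7 28.4
round 417 med z 45.4 mean [ 631.8 -107.9   45.3] circ 631.9 -108.2 10.8
```

View pics/w1c.png

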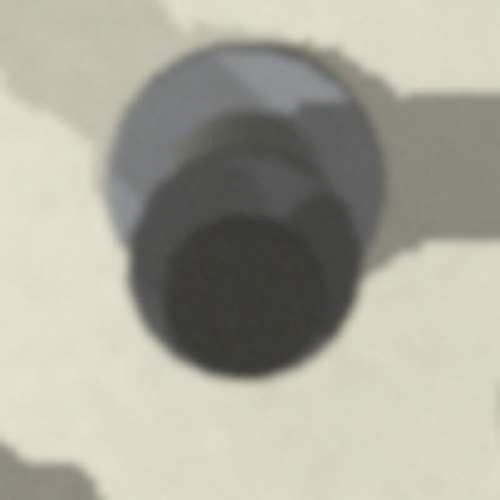

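Run:
```python
from h import *
shift([493,-31.3,140],0)
```

```text
t2.15 pos [489.3 -32.7 241.2] rot [ 1.7996e+02  2.0000e-02 -1.0000e-02] F [ 0.08 -0.48 -0.13] gap 0.0 | shift m [ 0.0037 -0.0014  0.1012] turn rad [ 0.0007  0.0004 -0.0002]
```

```bash
python3 -m crank '[[[0.0037,-0.0014,0.03,0,0,0],[0.0037,-0.0014,0.07,0,0,0],[0.0037,-0.0014,0.101,0,0,0],[0.0037,-0.0014,0.101,0,0,0],[0.0037,-0.0014,0.101,0,0,0]]]'
python3 - <<'E'
from h import *
shift([493,-31.3,125],0)
E
```

```text
time: 2.78
tool_pos: [493.5, -32.5, 141.7]
tcp_rot: [179.9, -0.1, -0.1]
ft_force: [0.0, -0.0, 0.7]
finger_gap: 0.0
t2.77 pos [493.5 -32.5 141.7] rot [ 1.7994e+02 -7.0000e-02 -1.0000e-01] F [ 0.03 -0.04  0.7 ] gap 0.0 | shift m [-0.0005 -0.0012  0.0167] turn rad [ 0.0011 -0.0012 -0.0018]
```

```bash
python3 -m crank '[[[0,-0.001,0.005,0,0,0],[0,-0.001,0.008,0,0,0],[0,-0.001,0.008,0,0,0],[0,-0.001,0.008,0,0,0]]]'; python3 -m crank '[[[0,0,0,0,0,0]]]'
```

```text
time: 3.28
tool_pos: [493.6, -31.4, 133.9]
tcp_rot: [179.9, -0.1, -0.1]
ft_force: [0.2, 0.0, 0.6]
finger_gap: 0.1
time: 3.4
tool_pos: [493.6, -31.4, 133.9]
tcp_rot: [179.9, -0.1, -0.1]
ft_force: [-0.9, 0.3, 0.3]
finger_gap: 0.1
```

Settled readings repeat well, so I'll step down and feel for contact.

```bash
for i in 1; do python3 -m crank '[[[0,0,0.001,0,0,0],[0,0,0.002,0,0,0],[0,0,0.003,0,0,0],[0,0,0.003,0,0,0]]]'; done;  python3 -m crank '[[[0,0,0.001,0,0,0],[0,0,0.002,0,0,0]]]';  python3 -m crank '[[[0,0,0.001,0,0,0],[0,0,0.0015,0,0,0]]]'
```

```text
time: 3.9
tool_pos: [493.5, -31.4, 130.8]
tcp_rot: [179.9, -0.1, -0.1]
ft_force: [0.0, -0.2, -0.2]
finger_gap: -0.0
time: 4.15
tool_pos: [493.7, -31.4, 129.2]
tcp_rot: [179.9, -0.1, -0.1]
ft_force: [-1.7, -0.0, 3.7]
finger_gap: -0.1
time: 4.4
tool_pos: [493.7, -31.4, 127.8]
tcp_rot: [179.9, -0.1, -0.1]
ft_force: [-1.9, -0.3, 3.8]
finger_gap: 0.1
```

```bash
python3 -m crank '[[[0,0,0.001,0,0,0],[0,0,0.002,0,0,0],[0,0,0.0028,0,0,0],[0,0,0.0028,0,0,0]]]'
python3 - <<'E'
from h import *
shift([493.6,-31.4,125],0)
E
```

```text
time: 4.9
tool_pos: [493.6, -31.4, 124.8]
tcp_rot: [179.9, -0.1, -0.1]
ft_force: [-1.4, 0.5, 1.6]
finger_gap: 0.1
t4.90 pos [493.6 -31.4 124.8] rot [ 1.7993e+02 -8.0000e-02 -8.0000e-02] F [-1.42  0.49  1.61] gap 0.1 | shift m [-0.     -0.     -0.0002] turn rad [ 0.0012 -0.0014 -0.0015]
```

```bash
python3 -m crank '[[[0,0,-0.02,0,0,0],[0,0,-0.05,0,0,0],[-0.002,-0.05,-0.055,0,0,0],[-0.005,-0.1,-0.055,0,0,0],[-0.008,-0.15,-0.055,0,0,0],[-0.011,-0.2,-0.055,0,0,0],[-0.0135,-0.25,-0.055,0,0,0],[-0.0135,-0.2734,-0.055,0,0,0],[-0.0135,-0.2734,-0.055,0,0,0],[-0.0135,-0.2734,-0.055,0,0,0]]]'
python3 - <<'E'
from h import *
p,d=r.snapshot("wrist");cv2.imwrite("pics/w2.png",p)
c=r.get_calibration("wrist");T=np.array(c["cam_to_world"])
v,u=np.mgrid[:400,:640];P=np.stack([u,v,np.ones_like(u)],-1)@np.linalg.inv(np.array(c["mtx"])).T*d[...,None];W=P@T[:3,:3].T+T[:3,3]
m=(d>0)&(abs(W[...,2]-95)<4)&(np.hypot(W[...,0]-480,W[...,1]-242)<30);Q=W[m]
print(m.sum(),np.median(Q,0).round(1),cv2.minEnclosingCircle(Q[:,:2].astype(np.float32)))
m=(d>0)&(abs(W[...,2]-125)<7)&(np.hypot(W[...,0]-493,W[...,1]+31)<30);Q=W[m];print("tall",m.sum(),np.median(Q,0) if m.any() else 0)
shift([480,242,98],0)
E
```

```text
time: 6.15
tool_pos: [480.4, 241.5, 179.0]
tcp_rot: [179.9, -0.0, -0.1]
ft_force: [-0.7, -0.3, -0.7]
finger_gap: -0.1
1000 [480.9 247.7  95.6] ((480.2089538574219, 247.6958465576172), 13.81295394897461)
tall 0 0
t6.20 pos [480.5 241.2 179.1] rot [ 1.7991e+02 -6.0000e-02 -1.2000e-01] F [ 0.71 -0.94  0.09] gap 0.0 | shift m [-0.0006 -0.0009  0.0811] turn rad [ 0.0016 -0.0011 -0.0021]
```

View pics/w2.png

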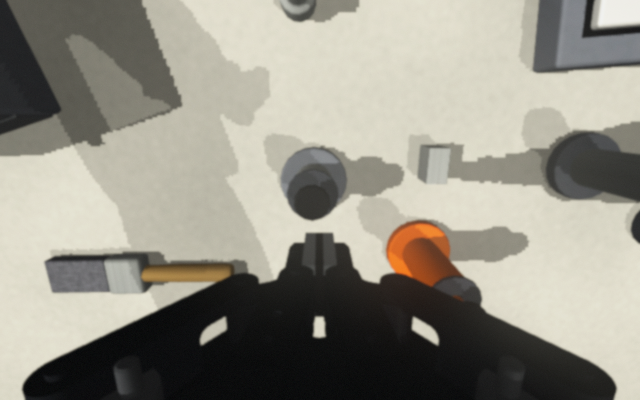

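The arm was still settling during the first wrist shot, so those y-values are about 4 mm low. The tall press therefore landed about 4 mm off centre, still well on the button. I'll re-measure with the arm at rest.

```bash
cat >> h.py <<'E'
def see(name,targets):
    c=r.get_calibration("wrist");s=r.sense();p,d=r.snapshot("wrist");cv2.imwrite(f"pics/{name}.png",p)
    c2=r.get_calibration("wrist");T=np.array(c["cam_to_world"]);print("cam move",(np.array(c2["cam_to_world"])[:3,3]-T[:3,3]).round(2))
    v,u=np.mgrid[:400,:640];P=np.stack([u,v,np.ones_like(u)],-1)@np.linalg.inv(np.array(c["mtx"])).T*d[...,None];W=P@T[:3,:3].T+T[:3,3]
    for k,(x,y,z,rr) in targets.items():
        m=(d>0)&(abs(W[...,2]-z)<4)&(np.hypot(W[...,0]-x,W[...,1]-y)<rr);Q=W[m]
        if len(Q): print(k,m.sum(),"mean",Q.mean(0).round(1),"med z",np.median(Q[:,2]).round(2),"circ",np.round(cv2.minEnclosingCircle(Q[:,:2].astype(np.float32))[0],1))
        else: print(k,"none")
E
python3 - <<'E'
from h import *
see("w3",dict(middle=(480,246,95,28)));shift([480.5,247.3,105],0)
E
```

```text
cam move [ 0.07 -0.17  0.13]
middle 1000 mean [480.7 247.9  95.4] med z 95.51 circ [479.9 248. ]
t6.25 pos [480.6 241.1 179.2] rot [ 1.7991e+02 -7.0000e-02 -1.5000e-01] F [-0.12  0.01 -0.  ] gap 0.1 | shift m [-0.0002 -0.0063  0.0742] turn rad [ 0.0015 -0.0012 -0.0026]
```

```bash
python3 -m crank '[[[0,-0.0055,0.03,0,0,0],[0,-0.0055,0.06,0,0,0],[0,-0.0055,0.075,0,0,0],[0,-0.0055,0.079,0,0,0],[0,-0.0055,0.079,0,0,0],[0,-0.0055,0.079,0,0,0],[0,-0.0055,0.079,0,0,0]]]';python3 -m crank '[[[0,0,0,0,0,0]]]'
```

```text
time: 7.12
tool_pos: [481.3, 246.7, 101.2]
tcp_rot: [179.9, -0.2, -0.1]
ft_force: [-0.3, -0.1, -0.5]
finger_gap: -0.4
time: 7.25
tool_pos: [481.5, 246.9, 101.7]
tcp_rot: [180.0, -0.2, -0.1]
ft_force: [0.4, 0.1, -0.5]
finger_gap: -0.1
```

```bash
python3 -m crank '[[[0,0,0.0015,0,0,0],[0,0,0.003,0,0,0],[0,0,0.0045,0,0,0],[0,0,0.0045,0,0,0]]]';  python3 -m crank '[[[0,0,0.001,0,0,0],[0,0,0.002,0,0,0],[0,0,0.002,0,0,0]]]';  python3 -m crank '[[[0,0,0.001,0,0,0],[0,0,0.0015,0,0,0],[0,0,0.0015,0,0,0]]]'
```

```text
time: 7.75
tool_pos: [481.4, 246.8, 96.9]
tcp_rot: [180.0, -0.2, -0.1]
ft_force: [-0.4, 0.0, -0.1]
finger_gap: 0.1
time: 8.12
tool_pos: [481.4, 246.8, 94.9]
tcp_rot: [180.0, -0.2, -0.1]
ft_force: [-0.9, 0.5, 0.8]
finger_gap: 0.3
time: 8.5
tool_pos: [481.4, 246.8, 93.5]
tcp_rot: [180.0, -0.2, -0.1]
ft_force: [-2.0, -0.6, 3.8]
finger_gap: -0.2
```

Contact came at about 95 mm. Next I'll go to 90.

```bash
python3 -m crank '[[[0,0,0.001,0,0,0],[0,0,0.002,0,0,0],[0,0,0.003,0,0,0],[0,0,0.0035,0,0,0],[0,0,0.0035,0,0,0]]]'
python3 - <<'E'
from h import *
shift([485,-216,175],0)
E
```

```text
time: 9.12
tool_pos: [481.4, 246.8, 89.8]
tcp_rot: [180.0, -0.2, -0.1]
ft_force: [-0.9, -0.9, 2.7]
finger_gap: -0.1
t9.12 pos [481.4 246.8  89.8] rot [ 1.7995e+02 -1.6000e-01 -1.4000e-01] F [-0.94 -0.95  2.68] gap -0.1 | shift m [ 0.005   0.4629 -0.0848] turn rad [ 0.0008 -0.0028 -0.0024]
```

```bash
python3 -m crank '[[[0,0,-0.02,0,0,0],[0,0,-0.06,0,0,0],[0,0,-0.09,0,0,0],[0.001,0.06,-0.09,0,0,0],[0.001,0.12,-0.09,0,0,0],[0.001,0.18,-0.09,0,0,0],[0.002,0.24,-0.09,0,0,0],[0.003,0.3,-0.09,0,0,0],[0.004,0.36,-0.09,0,0,0],[0.005,0.4,-0.09,0,0,0]]]'
python3 - <<'E'
from h import *
shift([485,-216,175],0)
E
```

```text
time: 10.38
tool_pos: [484.9, -155.8, 180.0]
tcp_rot: [179.9, -0.2, -0.2]
ft_force: [0.2, 0.0, 0.8]
finger_gap: -0.1
t10.38 pos [ 484.9 -155.8  180. ] rot [179.92  -0.19  -0.24] F [0.24 0.02 0.81] gap -0.1 | shift m [0.0004 0.0602 0.0051] turn rad [ 0.0013 -0.0032 -0.0041]
```

```bash
python3 -m crank '[[[0,0.05,0,0,0,0],[0,0.06,0,0,0,0],[0,0.06,0,0,0,0],[0,0.06,0,0,0,0],[0,0.06,0,0,0,0]]]'
python3 - <<'E'
from h import *
see("w4",dict(short=(485,-218,60,30),tall=(494,-29,125,25),bar=(626,-10,45,40),round=(633,-104,45,20)));shift([485,-216,65],0)
E
```

```text
time: 11.0
tool_pos: [484.8, -214.5, 180.1]
tcp_rot: [179.9, -0.2, -0.1]
ft_force: [-0.2, -0.3, 0.5]
finger_gap: -0.2
cam move [-0.   -0.14  0.06]
short 758 mean [ 485.9 -217.    60.4] med z 60.49 circ [ 485.3 -217.4]
tall 1459 mean [494.2 -29.1 125. ] med z 125.23 circ [493.4 -27.6]
bar 2260 mean [625.5 -10.6  45.5] med z 45.67 circ [626.3  -9.2]
round 526 mean [ 630.7 -104.6   45.4] med z 45.64 circ [ 633.1 -103.9]
t11.05 pos [ 484.8 -214.7  180.1] rot [ 1.7993e+02 -1.9000e-01 -1.4000e-01] F [ 0.3  -0.02 -0.14] gap 0.5 | shift m [-0.0002  0.0011  0.1151] turn rad [ 0.0013 -0.0034 -0.0025]
```

View pics/w4.png

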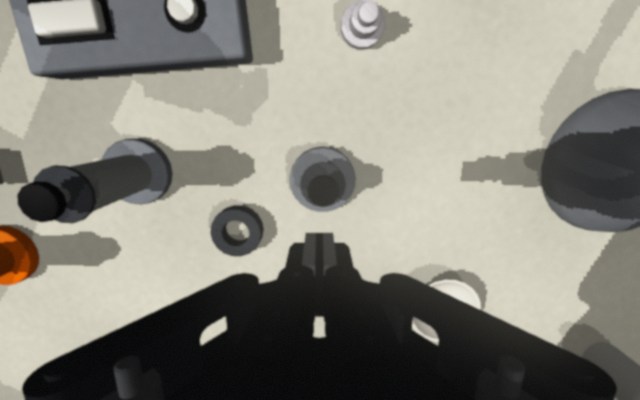

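The tall button top now reads about 125.2 mm, so it is roughly 5 mm down. The short gauge is straight ahead at pixel (323,183), with the ring at (237,230) and the dish at (450,300) both well below the gripper.

```bash
python3 -m crank '[[[0.0005,0.0023,0.04,0,0,0],[0.0005,0.0023,0.08,0,0,0],[0.0005,0.0023,0.105,0,0,0],[0.0005,0.0023,0.113,0,0,0],[0.0005,0.0023,0.113,0,0,0],[0.0005,0.0023,0.113,0,0,0],[0.0005,0.0023,0.113,0,0,0]]]';python3 -m crank '[[[0,0,0,0,0,0]]]'
```

```text
time: 11.92
tool_pos: [486.6, -217.6, 68.5]
tcp_rot: [179.9, -0.3, -0.1]
ft_force: [-1.1, 0.6, -0.1]
finger_gap: -0.0
time: 12.05
tool_pos: [487.0, -217.8, 69.2]
tcp_rot: [179.8, -0.4, -0.1]
ft_force: [-1.1, 0.4, -0.1]
finger_gap: 0.2
```

```bash
python3 -m crank '[[[-0.001,0,0.002,0,0,0],[-0.001,0,0.004,0,0,0],[-0.001,0,0.006,0,0,0],[-0.001,0,0.007,0,0,0],[-0.001,0,0.007,0,0,0]]]';  python3 -m crank '[[[0,0,0.001,0,0,0],[0,0,0.002,0,0,0],[0,0,0.002,0,0,0]]]';  python3 -m crank '[[[0,0,0.001,0,0,0],[0,0,0.0015,0,0,0],[0,0,0.0015,0,0,0]]]'
```

```text
time: 12.68
tool_pos: [485.9, -217.8, 62.0]
tcp_rot: [179.8, -0.3, -0.1]
ft_force: [-0.4, 0.3, 0.4]
finger_gap: 0.2
time: 13.05
tool_pos: [486.0, -217.8, 60.0]
tcp_rot: [179.8, -0.3, -0.1]
ft_force: [-0.4, -0.1, -0.6]
finger_gap: 0.1
time: 13.42
tool_pos: [486.0, -217.8, 58.7]
tcp_rot: [179.8, -0.4, -0.1]
ft_force: [-1.9, 0.9, 3.4]
finger_gap: -0.2
```

```bash
python3 -m crank '[[[0,0,0.001,0,0,0],[0,0,0.002,0,0,0],[0,0,0.003,0,0,0],[0,0,0.0038,0,0,0],[0,0,0.0038,0,0,0]]]'
python3 - <<'E'
from h import *
shift([625.5,-7.5,60],0)
E
```

```text
time: 14.05
tool_pos: [486.0, -217.8, 54.6]
tcp_rot: [179.8, -0.3, -0.1]
ft_force: [-1.9, 0.9, 2.7]
finger_gap: 0.2
t14.05 pos [ 486.  -217.8   54.6] rot [ 1.7984e+02 -3.5000e-01 -1.4000e-01] F [-1.89  0.94  2.65] gap 0.2 | shift m [ 0.139  -0.2106 -0.0051] turn rad [ 0.0027 -0.006  -0.0025]
```

```bash
python3 -m crank '[[[0,0,-0.02,0,0,0],[0,0,-0.07,0,0,0],[0,0,-0.125,0,0,0],[0.03,-0.045,-0.125,0,0,0],[0.06,-0.09,-0.125,0,0,0],[0.09,-0.135,-0.125,0,0,0],[0.12,-0.18,-0.125,0,0,0],[0.138,-0.209,-0.125,0,0,0],[0.138,-0.209,-0.125,0,0,0],[0.138,-0.209,-0.125,0,0,0]]]'
python3 -m crank '[[[0,0,0,0,0,0],[0,0,0,0,0,0]]]'
python3 - <<'E'
from h import *
see("w5",dict(bar=(626,-10,45,40),round=(633,-104,45,20)));shift([625.5,-10,60],0)
E
```

```text
time: 15.3
tool_pos: [623.4, -9.2, 179.4]
tcp_rot: [179.8, -0.3, -0.1]
ft_force: [-0.9, -0.1, -0.5]
finger_gap: -0.0
time: 15.55
tool_pos: [623.0, -10.3, 179.4]
tcp_rot: [179.8, -0.3, -0.2]
ft_force: [0.4, 0.8, -0.1]
finger_gap: -0.4
cam move [0.07 0.16 0.08]
bar 1495 mean [627.5  -9.   45.3] med z 45.41 circ [626.5  -8.9]
round 451 mean [ 634.5 -102.7   45.3] med z 45.52 circ [ 634.2 -103.2]
t15.60 pos [623.1 -10.1 179.5] rot [179.82  -0.31  -0.2 ] F [-0.13  0.5   0.2 ] gap 0.0 | shift m [ 0.0017 -0.0005  0.1195] turn rad [ 0.0032 -0.0053 -0.0035]
```

View pics/w5.png

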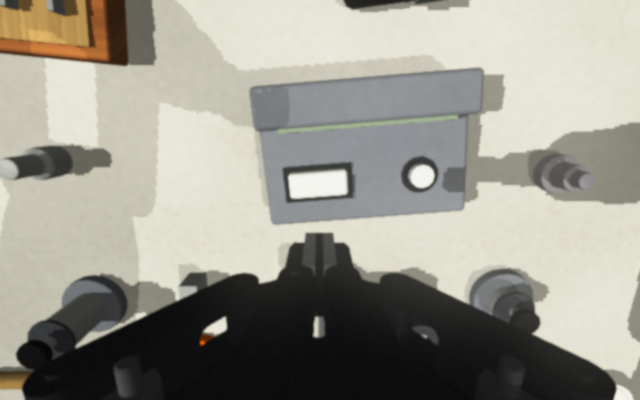

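The bar key is at (319,183) and the round key at (420,175), about 94 mm apart. Going down on the bar key.

```bash
python3 -m crank '[[[0.0025,-0.001,0.04,0,0,0],[0.0025,-0.001,0.08,0,0,0],[0.0025,-0.001,0.11,0,0,0],[0.0025,-0.001,0.125,0,0,0],[0.0025,-0.001,0.125,0,0,0],[0.0025,-0.001,0.125,0,0,0],[0.0025,-0.001,0.125,0,0,0]]]';python3 -m crank '[[[0,0,0,0,0,0]]]'
```

```text
time: 16.48
tool_pos: [627.6, -9.7, 56.3]
tcp_rot: [179.8, -0.5, -0.2]
ft_force: [-0.2, 0.1, 0.3]
finger_gap: 0.4
time: 16.6
tool_pos: [628.2, -9.7, 57.4]
tcp_rot: [179.8, -0.6, -0.2]
ft_force: [0.8, -0.5, 0.9]
finger_gap: 0.1
```

```bash
python3 -m crank '[[[-0.001,0,0.003,0,0.01,0],[-0.001,0,0.006,0,0.01,0],[-0.001,0,0.009,0,0.01,0],[-0.001,0,0.011,0,0.01,0],[-0.001,0,0.011,0,0.01,0]]]';  python3 -m crank '[[[0,0,0.002,0,0,0],[0,0,0.004,0,0,0],[0,0,0.005,0,0,0],[0,0,0.005,0,0,0]]]'
```

```text
time: 17.23
tool_pos: [627.1, -9.7, 45.9]
tcp_rot: [179.8, -1.1, -0.2]
ft_force: [-0.6, -0.4, -0.3]
finger_gap: -0.1
time: 17.73
tool_pos: [627.5, -9.8, 41.2]
tcp_rot: [179.8, -1.1, -0.2]
ft_force: [-0.4, -0.2, 3.5]
finger_gap: -0.4
```

```bash
python3 -m crank '[[[0,0,0.001,0,0,0],[0,0,0.002,0,0,0],[0,0,0.0023,0,0,0],[0,0,0.0023,0,0,0]]]'
```

```text
time: 18.23
tool_pos: [627.5, -9.7, 39.1]
tcp_rot: [179.8, -1.1, -0.2]
ft_force: [-1.9, 0.6, 5.4]
finger_gap: -0.0
```

Force is 5.4 N at z = 39.1, so the key is about fully down. Releasing and retreating to a view of everything.

```bash
python3 -m crank '[[[0,0,-0.004,0,0,0],[0,0,-0.02,0,0,0],[0,0,-0.07,0,0,0],[0,0,-0.12,0,0,0],[0,0,-0.17,0,0,0],[-0.04,0,-0.21,0,0,0],[-0.09,0,-0.22,0,0,0],[-0.13,0,-0.22,0,0,0],[-0.15,0,-0.22,0,0,0],[-0.15,0,-0.22,0,0,0]]]'
python3 -m crank '[[[0,0,0,0,0,0],[0,0,0,0,0,0],[0,0,0,0,0,0],[0,0,0,0,0,0]]]'
python3 - <<'E'
from h import *
see("w6",dict(bar=(626,-10,45,40),round=(633,-104,45,20),tall=(494,-28,125,30),middle=(480,247,90,30),short=(485,-217,55,30)))
p,d=r.snapshot("scene");cv2.imwrite("pics/s6.png",cv2.resize(p[130:330,200:460],None,fx=3,fy=3,interpolation=2))
print(r.sense()["time"])
E
```

```text
time: 19.48
tool_pos: [472.5, -8.4, 257.1]
tcp_rot: [179.8, -1.2, -0.2]
ft_force: [0.1, 0.4, -0.2]
finger_gap: 0.2
time: 19.98
tool_pos: [472.7, -8.4, 256.9]
tcp_rot: [179.8, -1.2, -0.2]
ft_force: [-0.1, 0.1, -0.2]
finger_gap: 0.2
cam move [-0.06  0.    0.03]
bar 1294 mean [626.1  -8.8  45.5] med z 45.59 circ [626.6  -8.7]
round 392 mean [ 633.3 -102.7   45.5] med z 45.51 circ [ 633.9 -103.2]
tall 727 mean [494.4 -26.7 125.2] med z 125.25 circ [493.9 -26.8]
middle 628 mean [480.2 246.2  90.1] med z 90.27 circ [479.3 247.6]
short 494 mean [ 485.9 -215.5   54.9] med z 54.97 circ [ 485.4 -216.1]
20.075
```

View pics/w6.png

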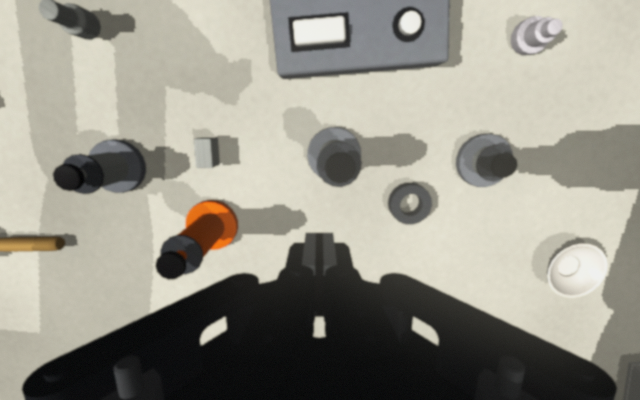

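View pics/s6.png

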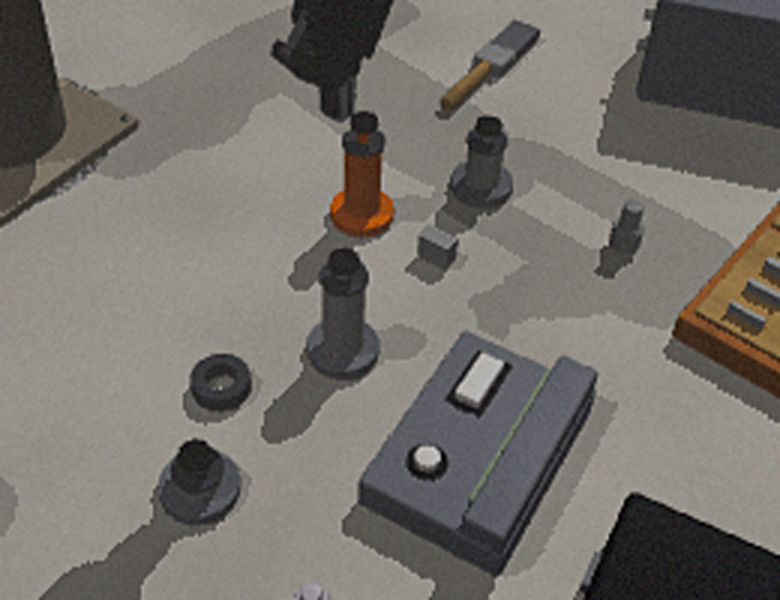

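The gauges stand where they were, with all three buttons about 5 mm down. Both keys are up, the bystanders haven't moved, and the robot is clear.

```bash
python3 -c "
from bench import r
print(r.hand_in())"
```

```text
the job is handed in; nothing more can be done
None
```

I touched off the three gauges in order (tall, middle, short), pressed the store key and let it go, then handed in at about 20 s.

| Press | Force felt | Lowest fingertip height | Final height of button or key (wrist depth) |
|---|---|---|---|
| Tall gauge | about 4 N | 124.8 mm | 125.2 mm (5 mm down) |
| Middle gauge | about 4 N | 89.8 mm | 90.2 mm (5 mm down) |
| Short gauge | about 3.5 N | 54.6 mm | 55.0 mm (5 mm down) |
| Bar key | 5.4 N | 39.1 mm (about 5.9 mm of 6 mm) | 45.5 mm (back up) |

- **Left alone:** The round key still reads 45.5 mm and I never went near it. The scene picture before hand-in shows the gauges and the bystanders in view where they were, and the robot clear of everything. That was judged by eye, not measured for each item.
- **Disagreement:** I took the first wrist picture while the arm was still settling, so its positions were about 4 mm off in y. The tall button was therefore pressed about 4–5 mm off centre, still well on its 28 mm head. I measured the other targets again with the arm at rest.
- **Small slip:** The tool was tilted about 1° for the bar key press, which made no visible difference.

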